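Push a hand pad through the self-closing flap of the return chute

ROBOT

A 7-joint arm with a two-finger parallel gripper is mounted at the origin on a cart in front of the work surface, level with it; the furniture and walls round the work are solid. World frame = base frame: x ahead of the robot, y to its left, z up, the work surface at z = 0. Lengths are in m, angles in rad, forces in N, time in s.
With the tool pointing down it reaches from about 0.425 to 0.925 m from the base axis. Payload 6.8 kg.
Tool frame: the origin (TCP) lies at the very end of the fingers, on their centre line; the grasp point (between the pads) lies 19 mm behind it; z points along the fingers, y is the line along which they close (so a half turn about z gives the same grasp; the last joint's range is limited). The gripper opens to 85 mm and grips with 20 to 120 N. Pads are 22 mm wide; open, the fingers measure 114 mm over their backs; the gripper's body (76 mm by 85 mm) begins 54 mm behind the grasp point. The pads swing forward as they close: fully open they stand 13 mm farther back than shut.
Start: joints at [1.118, 0.477, 0.022, 1.555, -0.011, 1.109, -0.083], TCP at [0.228, -0.635, 0.231] pointing down, gripper open.
Joint ranges: [-2.96, 2.96], [-0.34, 2.1], [-1.41, 1.46], [0.24, 2.44], [-1.37, 4.51], [0.17, 1.92], [-2.96, 2.96]. Speed limits (rad/s): [2.39, 2.39, 3.14, 3.14, 3.14, 3.14, 3.14].

INTERFACE

Orientations are given as a unit quaternion [w, x, y, z].
In Python, from station import bot gives the robot as it stands.
- The arm moves only by the tool jog_arm, never from a script. Its argument "motion" is a list of rows, each a list of 7 numbers: the turn, a rotation vector about the tool's x, y, z in rad, then the shift along the tool's x, y, z in mm, then the finger opening in mm, from 0 to 85.4. A call has 1 to 10 rows; each row is the pose to reach, as a shift and turn from the pose commanded when the call began, along the tool's axes at that moment; what a row does not reach only later rows make up. A row lasts 1/8 s, in which the tool goes at most 62.5 mm and 10.7 degrees, less where a joint would pass 70% of its speed; a pose out of reach is approached as far as the arm can. A call with a gripper value outside its range is refused whole. The fingers move at their own pace and stop on an object; "grip_force" is the grip in N (left out, the last holds). Time passes only in rows, so rows that repeat a pose let the fingers close. It gives the time, the measured TCP pose, the force, the opening and the grip force at its end, in the units of the state.
- bot.get_obs(): the state, without advancing time (a new reading comes with each control period).
- bot.read_camera(name): name is "side" or "top" or "wrist"; returns a dict with "pixels" (480x640x3 uint8, red, green, blue), "camera_matrix" (3x3 intrinsics, pixels), "T" (4x4, takes a point from camera to world coordinates); the wrist camera has in their place "tool_from_camera" (4x4, takes a point from camera to tool coordinates, whose origin is the TCP and whose axes are the flange's). Camera axes: x right, y down, z forward; pixel columns grow to the right and rows downward; lengths in m; the calibration is good to about 2 mm. A picture is of the moment at which its call begins: read the wrist's pose just before it. There is no depth.
- bot.hand_in(): hands the job in; it is judged then, once.
Trained networks look in a picture, given as the dict that the camera call returned (one of the last four; its "shot" number tells which), for a name from the list of things; names that differ only in an ending like _2 or _b are one class to them, and where a whole thing is asked for, a point or a joint stands for the part that bears it (a point fixed in the world has none). Each returns a list of dicts, best first, with "score" (0 to 1); they miss things now and then, are a little off and sometimes report something else, mostly with a low value. They report only what shows in the picture. A call takes as long as a camera call. They do not tell look-alikes from the thing itself.
- bot.spot_in(thing, picture): "xy" ([column, row] in pixels, amid what is visible of it).
- bot.tip_of(thing, picture): "xy" ([column, row] in pixels: a listed point, or the origin of a listed thing).
The state is a dict: "t": time; "q": joint angles; "joint_vel": joint speeds; "joint_torque": joint torques, N m; "eef_pos": TCP position; "tool_rot": TCP orientation; "contact_force": force on the tool from outside, world axes, zero at the start; "torque": the same for the moment, N m; "gripper_width": opening from 0.0 (shut) to 1.0 (fully open); "grasp_force": force on a finger pad.
Only numpy, scipy, OpenCV 4.12 (cv2) and the standard library are available. Lean on these libraries where they do the work, as an engineer would, in place of code of your own. Each camera call takes 0.05 s, during which the arm holds its last target. There are 200 camera calls.

TASK

The black abrasive hand pad lies on the apron of the return chute. With the fingertips push it along the chute floor and through the self-closing flap until it is wholly behind the flap, then lift the fingers out so that the flap swings fully shut behind it. Only push: never pick up, lift or tip the pad, and leave the stone, the tape roll and the cork block where they are.

Things in the scene. Friction and masses are not known exactly. Their poses are not given: they have to be found in the camera images.
- chute: Fixed return chute of smooth, slippery aluminium sheet. Origin: on the passage's centre line, in the flap's plane, at bench level; x: the way parts are pushed, y left of that, z up. In mm: floor plate 6 thick, x -240 to 195, 148 wide. Walls 4 thick, tops 40 above the bench, nothing crosses above. Open apron x -240 to -90; funnel from 128 to 70 wide at x -90 to -40; then straight, y -35 to 35.
- gate (a point): Centre of the gateway, on top of the chute floor: the chute's origin raised by 6 mm. The flap closes the passage (70 mm wide) here.
- bay (a point): Point on the chute floor in the bay behind the flap, at chute x = 130 mm, y = 0. The bay reaches from the flap to a low end stop (face at chute x = 190 mm, top 21 mm above the bench) and from y = -35 to y = +58 mm. The pad stands well here, with its centre 125 to 144 mm past the flap.
- flap (a joint): Steel flap, rad: 0 shut, 1.45 wide open. 76 mm wide, 28 tall, 4 thick, 120 g, lower edge 4 mm over the chute floor. Hung like a gate on a pin at chute x = 0, y = 45 mm; the pin leans, so it swings shut by its own weight. 1 to 3 N opens it, towards chute +x only. It rests on pad or fingers in its sweep (76 mm radius): it shuts once the pad's rear is 78 mm past x = 0 and the fingers are lifted out (drawn back they may jam on it).
- pad_center (a point): Centre (half-way up, 10 mm above its underside) of the loose black diamond hand pad, a foam block 92 x 57 x 22 mm (20 mm to the face that takes contact), about 70 g, lying flat on the apron of the chute with its long side roughly along the chute (up to about 0.2 rad off). Own y axis: along its 92 mm length; x: across the 57 mm; z up.
- stone: Bystander: loose pale dressing stone stick, 25 x 100 x 22 mm, lying flat on the bench. Origin at the centre of its underside.
- tape: Bystander: loose roll of masking tape, 100 mm across, 25 mm high, lying flat. Origin at the centre of its underside.
- cork: Bystander: loose cork sanding block, 60 x 111 x 28 mm, lying flat. Origin at the centre of its underside.
There are look-alikes about, which are no part of the job. Leave any red or yellow look-alike of the part that bears pad_center alone.

How it is judged:
On the way:
1. the pad is in the gateway and the flap is pushed open (more than 0.5 rad) (value of joint flap above 0.5 rad and x of pad_center in the frame of chute between -0.08 and 0.045 m), for 0.05 s.
At the end, for the whole second after the job is handed in: the pad lies flat and at rest on the chute floor, wholly behind the flap (its centre 50 to 160 mm past the flap's plane), and the flap is shut (within 0.08 rad) (x of pad_center in the frame of chute between 0.05 and 0.16 m and y of pad_center in the frame of chute between -0.05 and 0.06 m and z of pad_center in the frame of chute between 0.008 and 0.024 m and angle between pad_center's own z axis and vertical below 0.15 rad and value of joint flap below 0.08 rad and linear speed of abrasive_pad below 0.02 m/s); the robot touches nothing.
It fails at once if the pad is lifted (more than 18 mm off the chute floor) or tipped (more than 0.35 rad) (z of pad_center in the frame of chute above 0.034 m or angle between pad_center's own z axis and vertical above 0.35 rad).
It fails at once if the stone, the tape roll or the cork block is moved more than 20 mm (distance of any of stone, tape, cork from where it was at the start of the episode above 0.02 m).
It also fails if it takes over 38 s, if anything falls off the work surface, if the arm or the gripper's body presses on something with over 40 N, if the wrist force passes 120 N, or if a joint passes its speed limit or range.

## Working session

There is one attempt and no reset: what is moved stays moved. The work goes in short steps, Python scripts to look and compute and a tool call to move; the robot and the scene stay as the last step left them, time stands still between calls to the robot, and variables do not carry over. Pictures are saved under pics/ and viewed, at most 10 in all, crops included, and the job is handed in when it is done.

Besides the shell and the picture viewer there is one more tool, called after "Request:" as a command line: name --pt "numbers of a row" for each row, then --argument value for the rest. jog_arm: Moves the arm, as the interface text tells. Its arguments: {"type":"object","properties":{"motion":{"type":"array"},"grip_force":{"type":"number"}},"required":["motion"]}

```bash
mkdir -p pics
cat > h.py <<'E'
from station import bot
import numpy as np, cv2
from scipy.spatial.transform import Rotation as R
def ray(p,xy,T=None):
    T=np.array(p["T"]) if T is None else T
    d=np.linalg.inv(np.array(p["camera_matrix"]))@[xy[0],xy[1],1]
    return T[:3,3],T[:3,:3]@d
def onz(p,xy,z,T=None):
    o,d=ray(p,xy,T); return o+d*(z-o[2])/d[2]
def tri(a,b):
    (o1,d1),(o2,d2)=a,b
    s=np.linalg.lstsq(np.c_[d1,-d2],o2-o1,rcond=None)[0]
    p,q=o1+s[0]*d1,o2+s[1]*d2
    return (p+q)/2,np.linalg.norm(p-q)
def save(p,n): cv2.imwrite(f"pics/{n}.png",p["pixels"][:,:,::-1])
E
python3 - <<'E'
from h import *
np.set_printoptions(precision=4,suppress=True)
P={n:bot.read_camera(n) for n in("top","side")}
for n in P: save(P[n],n+"0")
for t in("pad_center","gate","bay","chute","stone","tape","cork","flap"):
    r={n:bot.tip_of(t,P[n]) if t!="flap" else bot.spot_in(t,P[n]) for n in P}
    for n in P: print(t,n,[(np.round(k["xy"]),round(k["score"],2),onz(P[n],k["xy"],.01)[:2]) for k in r[n][:3]])
    if r["top"] and r["side"]: print("  tri",*tri(ray(P["top"],r["top"][0]["xy"]),ray(P["side"],r["side"][0]["xy"])))
o=bot.get_obs();print(o["eef_pos"],o["tool_rot"],R.from_quat(np.roll(o["tool_rot"],-1)).as_matrix())
E
```

```text
pad_center top [(array([343., 348.]), 0.86, array([ 0.3591, -0.1173])), (array([335., 267.]), 0.8, array([ 0.5392, -0.0755])), (array([266., 335.]), 0.74, array([0.364 , 0.0574]))]
pad_center side [(array([226., 249.]), 0.94, array([ 0.3694, -0.1227])), (array([302., 262.]), 0.78, array([ 0.5413, -0.0774])), (array([272., 210.]), 0.66, array([0.3609, 0.0724]))]
  tri [ 0.3608 -0.1164  0.0029] 0.004237780320722262
gate top []
gate side [(array([351., 230.]), 0.7, array([0.5746, 0.0902]))]
bay top [(array([212., 227.]), 0.75, array([0.5952, 0.2257]))]
bay side [(array([379., 205.]), 0.61, array([0.5827, 0.2251]))]
  tri [0.5895 0.2208 0.0162] 0.009907324553214306
chute top [(array([266., 245.]), 0.98, array([0.5705, 0.0919]))]
chute side [(array([348., 234.]), 0.97, array([0.5771, 0.0703]))]
  tri [ 0.5703  0.0915 -0.0032] 0.007370425465636407
stone top [(array([343., 187.]), 0.7, array([ 0.7396, -0.0706]))]
stone side [(array([384., 295.]), 0.63, array([ 0.7436, -0.0898]))]
  tri [ 0.7407 -0.073  -0.0018] 0.007786860093293076
tape top [(array([181., 325.]), 0.96, array([0.3588, 0.2534]))]
tape side [(array([306., 180.]), 0.64, array([0.3527, 0.2512]))]
  tri [0.3564 0.2508 0.012 ] 0.006115319673715045
cork top [(array([444., 337.]), 0.65, array([ 0.4152, -0.3396]))]
cork side []
flap top [(array([264., 242.]), 0.52, array([0.5771, 0.0968])), (array([272., 245.]), 0.17, array([0.5713, 0.0786]))]
flap side [(array([346., 220.]), 0.76, array([0.5432, 0.1229]))]
  tri [0.5664 0.0893 0.0373] 0.011084485607399785
[ 0.2282 -0.6353  0.2313] [0.     0.9852 0.1715 0.    ] [[ 0.9412  0.338   0.    ]
 [ 0.338  -0.9412 -0.    ]
 [ 0.      0.     -1.    ]]
```

View pics/top0.png

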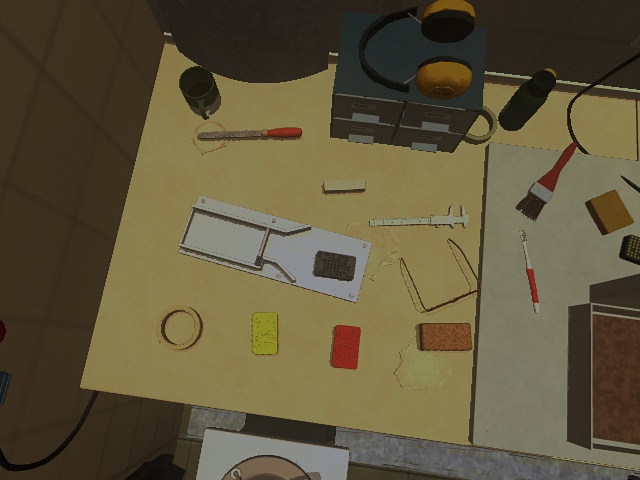

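View pics/side0.png

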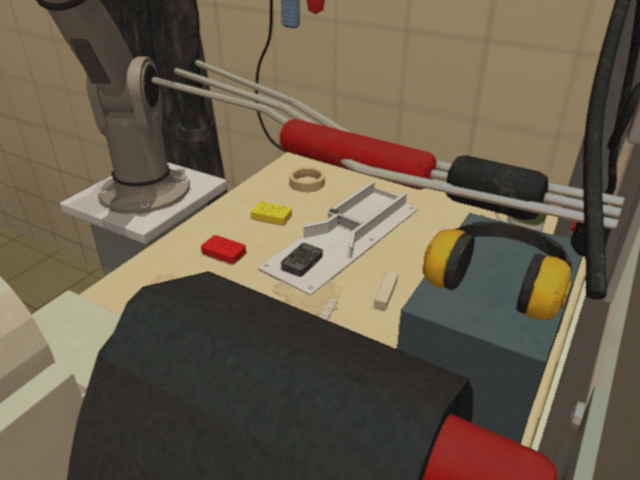

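The top view shows the black pad at (335,266) on the apron, between plate corners (371,242), (356,301), (200,197) and (179,250). Red (346,347) and yellow (265,333) are look-alikes. The flap is at about (264,245).

Run:
```python
from h import *
np.set_printoptions(precision=4,suppress=True)
p=bot.read_camera("top")
img=p["pixels"]
# plate corners: fr-left(y+) .. model chute coords; fit SE2
uv=[(371,242),(356,301),(179,250),(200,197)]
w=np.array([onz(p,u,.006)[:2] for u in uv])
print(w,[np.linalg.norm(w[i]-w[(i+1)%4]) for i in range(4)])
m=np.array([(-.24,-.074),(-.24,.074),(.195,.074),(.195,-.074)])
mc,wc=m.mean(0),w.mean(0)
A=(m-mc);B=(w-wc)
th=np.arctan2((A[:,0]*B[:,1]-A[:,1]*B[:,0]).sum(),(A*B).sum())
Rm=np.array([[np.cos(th),-np.sin(th)],[np.sin(th),np.cos(th)]])
o=wc-Rm@mc
print("theta",th,"origin",o, "resid",(m@Rm.T+o-w))
# pad blob
roi=img[235:300,305:365].astype(int).sum(2)
mask=(roi<200).astype(np.uint8)
c=max(cv2.findContours(mask,0,2)[0],key=cv2.contourArea)[:,0,:]+[305,235]
r=cv2.minAreaRect(np.array([onz(p,x,.02)[:2]*1000 for x in c],np.float32));print(r)
print("pad in chute",Rm.T@(np.array(r[0])/1000-o))
```

```text
[[ 0.6122 -0.1531]
 [ 0.4685 -0.1342]
 [ 0.5306  0.2945]
 [ 0.6672  0.271 ]] [np.float64(0.14497897077376024), np.float64(0.43319721371412245), np.float64(0.13856005166954005), np.float64(0.42773771347536726)]
theta 1.4328710716765425 origin [0.5727 0.0919] resid [[ 0.0008 -0.0029]
 [-0.002  -0.0015]
 [-0.0044  0.0006]
 [ 0.0056  0.0038]]
((541.2115478515625, -73.85179138183594), (92.22758483886719, 59.61387252807617), 88.80933380126953)
pad in chute [-0.1685  0.0084]
```

Request:
jog_arm --pt "0 0 -0.3 100 -80 0 20" --pt "0 0 -0.6 200 -157 0 20" --pt "0 0 -1.088 447 -351 60 20" --pt "0 0 -1.088 447 -351 60 20" --pt "0 0 -1.088 447 -351 60 20" --pt "0 0 -1.088 447 -351 60 20" --pt "0 0 -1.088 447 -351 60 20" --pt "0 0 -1.088 447 -351 60 20" --pt "0 0 -1.088 447 -351 60 20" --pt "0 0 -1.088 447 -351 60 20"

```text
t: 2.2
eef_pos: [0.5324, -0.1483, 0.1712]
tool_rot: [-0.001, 0.752, 0.66, 0.001]
contact_force: [-0.7, -0.0, 0.6]
gripper_width: 0.231
grasp_force: 0.0
```

Run:
```python
from h import *
np.set_printoptions(precision=4,suppress=True)
o=bot.get_obs();p=bot.read_camera("wrist");save(p,"w1")
M=np.eye(4);M[:3,:3]=R.from_quat(np.roll(o["tool_rot"],-1)).as_matrix();M[:3,3]=o["eef_pos"]
T=M@np.array(p["tool_from_camera"])
print(o["eef_pos"],o["tool_rot"],"cam",T[:3,3])
np.savez("w1.npz",T=T,K=p["camera_matrix"])
for t in("pad_center","gate","bay","chute"):
    for k in bot.tip_of(t,p)[:2]: print(t,np.round(k["xy"]),k["score"],onz(p,k["xy"],.016 if "pad" in t else .006,T))
```

```text
[ 0.5324 -0.1483  0.1712] [-0.0005  0.7516  0.6597  0.0012] cam [ 0.5408 -0.0738  0.313 ]
pad_center [320. 131.] 0.8 [ 0.5418 -0.0775  0.016 ]
pad_center [102. 221.] 0.77 [ 0.3651 -0.1224  0.016 ]
```

View pics/w1.png

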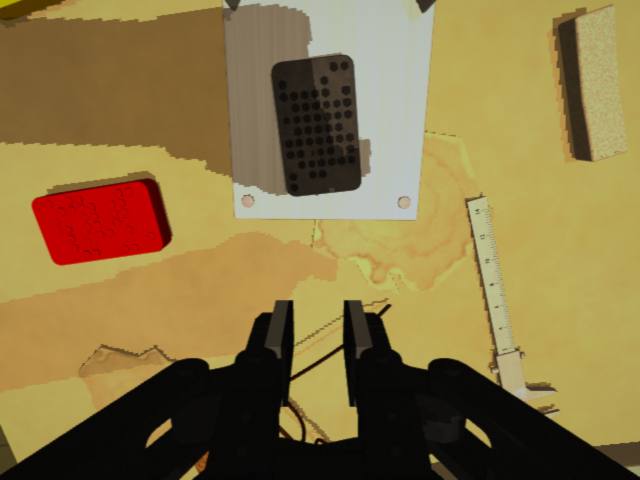

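The wrist view shows the pad outlined from (272,60) to (361,195), and the plate's rear edge from (235,219) to (416,219). The fingers are well behind it.

Run:
```python
from h import *
np.set_printoptions(precision=4,suppress=True)
d=np.load("w1.npz");p={"camera_matrix":d["K"]};T=d["T"]
a,b,c,e=[onz(p,u,.006,T)[:2] for u in((235,219),(416,219),(223,0),(435,0))]
print(a,b,np.linalg.norm(a-b))
n=b-a;print("theta rear",np.arctan2(n[1],n[0])+np.pi/2,"sides",[np.arctan2(*(v)[::-1]) for v in(c-a,e-b)])
th=1.433;Rm=np.array([[np.cos(th),-np.sin(th)],[np.sin(th),np.cos(th)]])
print("origin from rear",(a+b)/2+Rm@[.24,0], "pad corners in chute w/ origin .5727,.0919:")
for u in((272,63),(353,55),(361,188),(288,195)): print(Rm.T@(onz(p,u,.026,T)[:2]-[.5727,.0919]))
```

```text
[ 0.4657 -0.1361] [ 0.61  -0.155] 0.14551605944459692
theta rear 1.4402259937677262 sides [np.float64(1.4315326440083285), np.float64(1.4295300161617037)]
origin from rear [0.5709 0.0922] pad corners in chute w/ origin .5727,.0919:
[-0.1284  0.0396]
[-0.1231 -0.0145]
[-0.2118 -0.0234]
[-0.2174  0.0302]
```

Request:
jog_arm --pt "0 0 0 -3 4 50 20" --pt "0 0 0 -3 4 100 20" --pt "0 0 0 -3 4 140 20" --pt "0 0 0 -3 4 154 20" --pt "0 0 0 -3 4 158 20" --pt "0 0 0 -3 4 158 20" --pt "0 0 0 -3 4 158 20"

```text
t: 3.32
eef_pos: [0.5348, -0.1578, 0.0147]
tool_rot: [0.001, 0.754, 0.657, 0.001]
contact_force: [-0.2, 0.7, -0.3]
gripper_width: 0.232
grasp_force: 0.0
```

Request:
jog_arm --pt "0 0 0 6 0 4 20" --pt "0 0 0 12 0 4 20" --pt "0 0 0 18 0 4 20" --pt "0 0 0 24 0 4 20" --pt "0 0 0 30 0 4 20" --pt "0 0 0 36 0 4 20" --pt "0 0 0 44 0 4 20" --pt "0 0 0 52 0 4 20" --pt "0 0 0 60 0 4 20" --pt "0 0 0 68 0 4 20"

```text
t: 4.58
eef_pos: [0.5432, -0.0894, 0.0093]
tool_rot: [0.0, 0.754, 0.657, 0.0]
contact_force: [-0.8, -0.1, 0.5]
gripper_width: 0.229
grasp_force: 0.1
```

Run:
```python
from h import *
np.set_printoptions(precision=4,suppress=True)
o=bot.get_obs();p=bot.read_camera("wrist");t=bot.read_camera("top")
cv2.imwrite("pics/c2.png",np.hstack([cv2.resize(p["pixels"][:,:,::-1],(400,300)),cv2.resize(t["pixels"][170:320,170:370,::-1],(400,300),interpolation=cv2.INTER_CUBIC)]))
th=1.434;Rm=np.array([[np.cos(th),-np.sin(th)],[np.sin(th),np.cos(th)]])
print(o["eef_pos"],Rm.T@(np.array(o["eef_pos"])[:2]-[.572,.092]),o["contact_force"])
M=np.eye(4);M[:3,:3]=R.from_quat(np.roll(o["tool_rot"],-1)).as_matrix();M[:3,3]=o["eef_pos"]
T=M@np.array(p["tool_from_camera"])
for k in bot.tip_of("pad_center",p)[:2]: print(k["xy"],k["score"],Rm.T@(onz(p,k["xy"],.016,T)[:2]-[.572,.092]))
```

```text
[ 0.5432 -0.0894  0.0093] [-0.1836  0.0038] [-0.8475 -0.133   0.494 ]
[324.9, 183.6] 0.9 [-0.1276  0.0025]
```

View pics/c2.png

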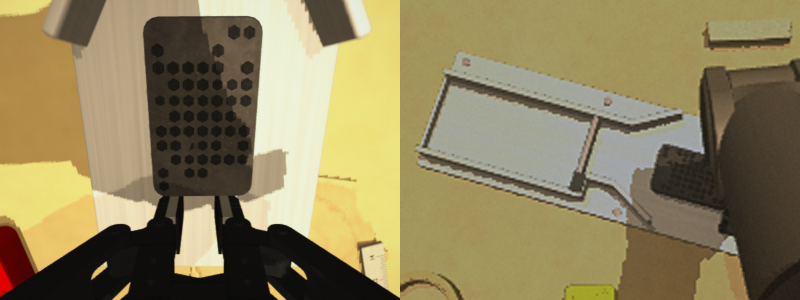

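The left half shows the pad squared up against both fingers and in line with the chute. The right half shows the flap shut ahead of it.

Request:
jog_arm --pt "0 0 0 8 1 0 20" --pt "0 0 0 17 2 0 20" --pt "0 0 0 26 2 0 20" --pt "0 0 0 35 2 0 20" --pt "0 0 0 44 2 0 20" --pt "0 0 0 53 2 0 20" --pt "0 0 0 62 2 0 20" --pt "0 0 0 70 2 0 20" --pt "0 0 0 77 2 0 20" --pt "0 0 0 84 2 0 20"

```text
t: 5.98
eef_pos: [0.5567, -0.007, 0.0093]
tool_rot: [0.0, 0.754, 0.657, -0.0]
contact_force: [0.6, -2.3, 0.8]
gripper_width: 0.231
grasp_force: 0.5
```

Request:
jog_arm --pt "0 0 0 7 0 0 20" --pt "0 0 0 14 0 0 20" --pt "0 0 0 21 0 0 20" --pt "0 0 0 28 0 0 20" --pt "0 0 0 35 0 0 20" --pt "0 0 0 42 0 0 20" --pt "0 0 0 49 0 0 20" --pt "0 0 0 56 0 0 20" --pt "0 0 0 63 0 0 20" --pt "0 0 0 70 0 0 20"

```text
t: 7.22
eef_pos: [0.5663, 0.0627, 0.0093]
tool_rot: [0.0, 0.754, 0.657, -0.0]
contact_force: [-0.1, -1.1, 0.6]
gripper_width: 0.234
grasp_force: 0.2
```

```bash
cat > look.py <<'E'
from h import *
import sys
np.set_printoptions(precision=4,suppress=True)
o=bot.get_obs();p=bot.read_camera("wrist");t=bot.read_camera("top")
cv2.imwrite(f"pics/{sys.argv[1]}.png",np.hstack([cv2.resize(p["pixels"][:,:,::-1],(400,300)),cv2.resize(t["pixels"][170:320,170:370,::-1],(400,300),interpolation=cv2.INTER_CUBIC)]))
th=1.434;Rm=np.array([[np.cos(th),-np.sin(th)],[np.sin(th),np.cos(th)]])
print(o["t"],o["eef_pos"],Rm.T@(np.array(o["eef_pos"])[:2]-[.572,.092]),o["contact_force"])
M=np.eye(4);M[:3,:3]=R.from_quat(np.roll(o["tool_rot"],-1)).as_matrix();M[:3,3]=o["eef_pos"]
T=M@np.array(p["tool_from_camera"])
for q,TT in((p,T),(t,None)):
  for k in bot.tip_of("pad_center",q)[:4]: print(k["xy"],k["score"],Rm.T@(onz(q,k["xy"],.016,TT)[:2]-[.572,.092]))
E
python3 look.py c3
```

```text
7.225 [0.5663 0.0627 0.0093] [-0.0298  0.0016] [-0.0659 -1.1494  0.5537]
[330.5, 181.7] 0.76 [ 0.0269 -0.0016]
```

View pics/c3.png

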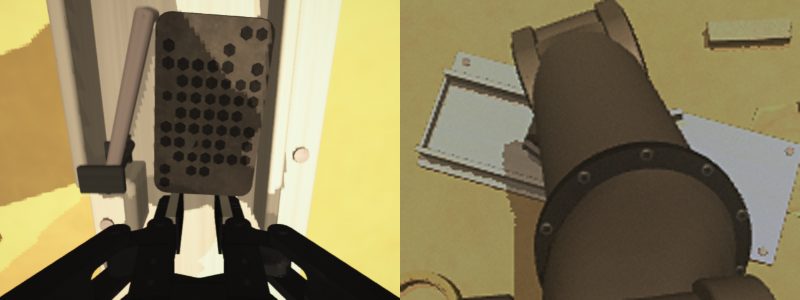

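The pad is in the gateway and square to the fingers. The flap stands wide open on its left.

Request:
jog_arm --pt "0 0 0 8 0 0 20" --pt "0 0 0 16 0 0 20" --pt "0 0 0 24 0 0 20" --pt "0 0 0 32 0 0 20" --pt "0 0 0 40 0 0 20" --pt "0 0 0 48 0 0 20" --pt "0 0 0 56 0 0 20" --pt "0 0 0 63 0 0 20" --pt "0 0 0 70 0 0 20" --pt "0 0 0 76 0 0 20"

```text
t: 8.68
eef_pos: [0.577, 0.1374, 0.0095]
tool_rot: [0.0, 0.754, 0.657, -0.0]
contact_force: [-0.1, -3.1, 3.0]
gripper_width: 0.234
grasp_force: 1.8
```

Request:
jog_arm --pt "0 0 0 5 0 0 20" --pt "0 0 0 10 0 0 20" --pt "0 0 0 15 0 0 20" --pt "0 0 0 20 0 0 20" --pt "0 0 0 24 0 0 20" --pt "0 0 0 27 0 0 20" --pt "0 0 0 30 0 0 20" --pt "0 0 0 31 0 0 20" --pt "0 0 0 31 0 0 20"

```text
t: 9.8
eef_pos: [0.5853, 0.1662, 0.0117]
tool_rot: [0.003, 0.755, 0.656, 0.002]
contact_force: [5.5, -7.7, 13.2]
gripper_width: 0.233
grasp_force: 7.3
```

```bash
python3 look.py c4
```

```text
9.8 [0.5853 0.1662 0.0117] [ 0.0754 -0.0031] [ 5.5161 -7.6718 13.2467]
[321.5, 179.8] 0.94 [ 0.1324 -0.0033]
[344.4, 348.2] 0.81 [-0.239   0.1816]
```

View pics/c4.png

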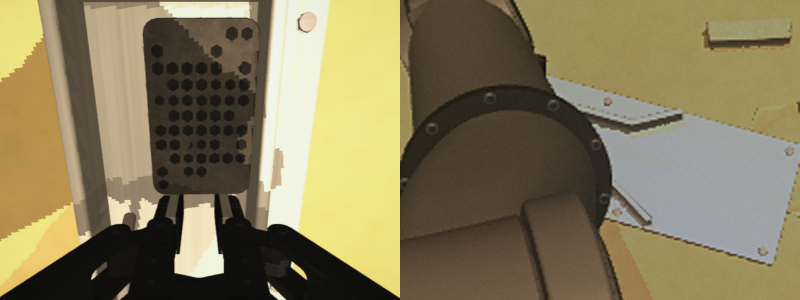

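The pad is at chute x ≈ 132 mm, straight and in the bay. The flap is leaning on the fingers, so I'll lift straight up.

Request:
jog_arm --pt "0 0 0 -1 0 -4 20" --pt "0 0 0 -2 0 -9 20" --pt "0 0 0 -2 0 -16 20" --pt "0 0 0 -2 0 -26 20" --pt "0 0 0 -2 0 -40 20" --pt "0 0 0 -2 0 -60 20" --pt "0 0 0 -2 0 -90 20" --pt "0 0 0 -2 0 -130 20" --pt "0 0 0 -2 0 -160 20" --pt "0 0 0 -2 0 -160 20"

```text
t: 11.25
eef_pos: [0.5825, 0.1671, 0.1733]
tool_rot: [0.001, 0.754, 0.657, 0.003]
contact_force: [0.4, 0.2, -1.2]
gripper_width: 0.234
grasp_force: 0.0
```

Request:
jog_arm --pt "0 0 0 -60 0 0 20" --pt "0 0 0 -100 0 0 20" --pt "0 0 0 -120 0 0 20" --pt "0 0 0 -120 0 0 20" --pt "0 0 0 -120 0 0 20" --pt "0 0 0 -120 0 0 20"

```text
t: 12.0
eef_pos: [0.5644, 0.0496, 0.1693]
tool_rot: [-0.0, 0.753, 0.658, 0.0]
contact_force: [-0.1, -0.1, 0.1]
gripper_width: 0.232
grasp_force: 0.0
```

```bash
python3 look.py c5
```

```text
12.0 [0.5644 0.0496 0.1693] [-0.0431  0.0018] [-0.1452 -0.0672  0.149 ]
[75.4, 243.1] 0.8 [-0.0568  0.1938]
[345.9, 346.5] 0.71 [-0.2413  0.1771]
[211.9, 225.7] 0.68 [ 0.1361 -0.007 ]
```

View pics/c5.png

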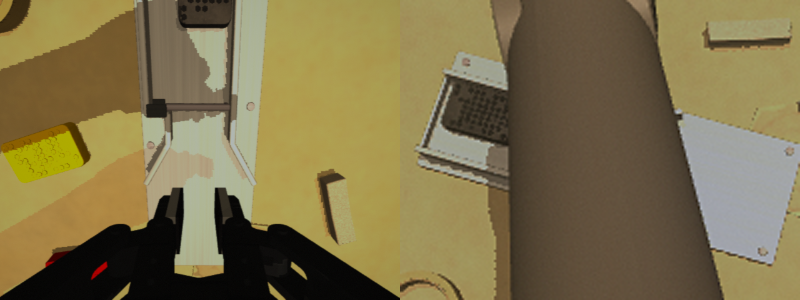

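The flap lies straight across the gateway, shut. The pad is flat in the bay at about x = 133 mm, and the robot is clear of everything.

```bash
python3 -c "
from station import bot
print(bot.hand_in())"
```

```text
the job is handed in; nothing more can be done
None
```

The pad was pushed through the flap and lies flat in the bay at about chute x = 133 mm; in the last picture the flap was shut and the arm clear, and the job was handed in at about 12 s (no verdict was returned).

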